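# Release a hollow shaft from a ratchet-locked clamp

## Task

The hollow shaft on the right-hand bench is held in the green ratchet clamp; open the clamp so that the shaft stands free. Ease the crank forward (clockwise) just enough, well short of the next tooth, to take the tooth off the holding pawl, throw the pawl right over onto its rest without forcing it against the teeth, then wind the crank backwards until the wheel comes gently up against its rubber stop and leave it resting there. Do not squeeze the shaft much harder or knock it, and leave the spare bearing and the hexagon key that lie nearby alone.

Things in the scene. Friction and masses are not known exactly. Their poses are not given: they have to be found in the camera images.
- clamp: green shaft clamp, fixed to the bench. Origin: on its upright wheel axis, at the bench top; x: level, towards the shaft (105 mm away, against a V jaw); y: left of x; z up. On its y-minus side a yellow stop dog, 72 mm high, with a sprung rubber buffer (6 N/mm) meets a lug under the wheel's rim after 0.85 to 1.50 rad backward from clamped: where is not measured, only felt.
- ratchet_wheel: steel wheel and crank; origin at the clamp's origin, axes turning with it (parallel to the clamp's when clamped, +-0.02 rad). 16 undercut saw teeth on the rim's top (0.39 rad apart, 7 mm high, 36 to 48 mm from the axis, tops at z 76 mm). Clockwise from above is forward (tightens), counter-clockwise backward (opens). Drag about 0.5 N m both ways: it stays where left.
- crank_knob (a point): middle of the upright black crank grip: 20 to 22 mm thick, its top 20 mm above and the crank arm's top 22 mm below this point. 60 mm from the wheel axis, 110 mm above the clamp's origin, at 185 degrees (counter-clockwise from above) in the wheel's own axes, so it points away from the shaft when clamped.
- pawl: dark pawl, 36 mm from pivot to nose. Origin: its level pivot, at (-28, 48, 85) mm in the clamp's frame. x: from pivot to nose (down: level, at -10 degrees in the clamp's frame); y: along the pivot, outwards. Weighs about 1 N at its knob; swings up about -y and over by 2.3 rad onto its rest, staying over past 1.7 rad. The nose is trapped until the wheel is eased forward some 0.12 rad.
- pawl_knob (a point): middle of the pawl's red grip, a level rod 14 mm thick and 26 mm long along the pawl's y, at (29, 27, 2) mm in the pawl's frame, so 29 mm from the pivot line. Outside the wheel, 87 mm above the clamp's origin when down, with 60 mm free below it; only the pivot bracket is near, inwards of the grip and 13 mm off along the pawl.
- jaw: steel jaw bar with a sprung brass pad (10 N/mm) that presses the shaft with about 15 N at the start. Moves along the clamp's x, 7 mm per rad of the wheel (forward: onto the shaft); origin at the clamp's origin in the nominal clamped position, minus x when opened.
- shaft: hollow steel shaft in the clamp, upright: tube 45 mm across, 120 mm high, a 75 mm bearing on its foot, 0.94 kg. Origin: centre of its underside, 12 mm above the clamp's origin.
- spare_bearing: a bare ball bearing 52 mm across and 15 mm thick. Bystander; origin at the centre of its underside.
- hex_key: a hexagon key, 124 mm long. Bystander; origin at the centre of its underside.

How it is judged (in metres and radians):
On the way, in this order (a step that is already met when the one before it is completed fails the run):
1. the pawl has been thrown over onto its rest (angle between pawl's own z axis and vertical above 2 rad), for 0.2 s.
2. the wheel has been wound back against its stop, the pawl still over (angle between pawl's own z axis and vertical above 2 rad and contact force between ratchet_wheel and clamp above 1 N and x of jaw in the frame of clamp below -0.005 m), for 0.2 s.
At the end, for the whole second after the job is handed in: The pawl lies thrown over on its rest (tilted more than 2.0 rad), the wheel is at rest and still touches its rubber stop (more than 0.2 N), the jaw is more than 5 mm back and off the shaft, and the shaft stands upright (within 0.08 rad) within 10 mm of where it was (angle between pawl's own z axis and vertical above 2 rad and contact force between ratchet_wheel and clamp above 0.2 N and x of jaw in the frame of clamp below -0.005 m and angular speed of ratchet_wheel below 0.05 rad/s and contact force between jaw and shaft below 0.5 N and angle between shaft's own z axis and vertical below 0.08 rad and distance of shaft from where it was at the start of the episode below 0.01 m and linear speed of shaft below 0.02 m/s).
It fails at once if the pawl is forced against the teeth: more than 18 N between pawl and ratchet wheel (dragged out while trapped, or the wheel wound back against it) (contact force between pawl and ratchet_wheel above 18 N).
It fails at once if the wheel is driven hard into its stop: more than 20 N between wheel and stop (contact force between ratchet_wheel and clamp above 20 N).
It fails at once if the jaw squeezes the shaft with more than 36 N (about 15 N at the start; a whole tooth forward is too much) (contact force between jaw and shaft above 36 N).
It fails at once if the shaft is knocked: moved more than 15 mm or tilted more than 0.1 rad (distance of shaft from where it was at the start of the episode above 0.015 m or angle between shaft's own z axis and vertical above 0.1 rad).
It fails at once if the spare bearing or the hexagon key is moved by more than 30 mm (distance of any of spare_bearing, hex_key from where it was at the start of the episode above 0.03 m).
It also fails if it takes over 72 s, if anything falls off the work surface, if the arm or the gripper's body presses on something with over 40 N, if the wrist force passes 120 N, or if a joint passes its speed limit or range.

## Robot

A 6-joint arm with a two-finger parallel gripper is mounted at the origin on a cart in front of the work surface, level with it; the furniture and walls round the work are solid. World frame = base frame: x ahead of the robot, y to its left, z up, the work surface at z = 0. Lengths are in mm, angles in degrees, forces in N, time in s.
With the tool pointing down it reaches from about 325 to 850 mm from the base axis. Payload 15.5 kg.
Tool frame: the origin (TCP) lies between the finger pads; the fingertips stand 22 mm ahead of it and the grasp point (between the pads) lies 3 mm ahead of it; z points along the fingers, x is the direction in which the jaws open and shut, and the axes are right-handed (so a half turn about z gives the same grasp; the last joint's range is limited). The gripper opens to 91 mm and grips with 3 to 60 N. Pads are 32 mm wide; open, the fingers measure 118 mm over their backs; the gripper's body (76 mm by 178 mm) begins 60 mm behind the grasp point.
Start: joints at [61.335, 28.281, 77.091, -0, 74.628, -5.472], TCP at [246.142, 574.492, 235.915] pointing down, gripper open.
Joint ranges: [-166.48, 166.48], [-47.26, 123.95], [12.59, 153.08], [-70.14, 250.14], [6.76, 159.57], [-176.63, 176.63]. Speed limits (degrees/s): [108.29, 108.29, 147.25, 172.46, 172.46, 172.46].

## Interface

Orientations are given as a 3x3 rotation matrix whose columns are the frame's x, y, z axes.
In Python, from bench import robot, vision, order gives the robot as it stands.
- The arm moves only by the tool play_rows, never from a script. Its argument "increments" is one flat list of numbers, 4 for each row, row after row: the shift along the tool's x, y, z normalised to -1 to 1, where 1 is 0.6 m, then the turn about the tool's z normalised to -1 to 1, where 1 is 360 degrees. A call has 1 to 20 rows; each row is the pose to reach, as a shift and turn from the pose measured when the call began, along the tool's axes at that moment, turning the shorter way round; what a row does not reach only later rows make up. A row lasts 1/8 s, in which the tool goes at most 62.5 mm and 10.7 degrees, less where a joint would pass 70% of its speed; a pose out of reach is approached as far as the arm can. A call with a number of a shift or a turn outside -1 to 1 is refused whole. A call with a gripper value outside its range is refused whole. "fingers" is the finger opening in mm, from 0 to 91.2, set as the call begins (left out, the last holds). The fingers move at their own pace and stop on an object; the grip force is fixed at half the most. Time passes only in rows, so rows that repeat a pose let the fingers close. It gives the time, the measured TCP pose, the force and the opening at its end, in the units of the state.
- robot.get_state(): the state, without advancing time (a new reading comes with each control period).
- vision.camera(name): name is "side" or "top"; returns a dict with "img" (384x512x3 uint8, red, green, blue), "camera_matrix" (3x3 intrinsics, pixels), "view" (4x4, takes a point from world to camera coordinates). Camera axes: x right, y up, looking along -z (the intrinsics and any distortion apply to the point x, -y, -z); pixel columns grow to the right and rows downward; lengths in mm; the calibration is good to about 2 mm. A picture is of the moment at which its call begins. There is no depth.
- order.close_job(): hands the job in, once; it reports no verdict.
The state is a dict: "clock": time; "joints": joint angles; "dq": joint speeds; "effort": joint torques, N m; "eef_pos": TCP position; "eef_rot": TCP orientation; "wrist_force": force on the tool from outside, world axes, zero at the start; "ft_torque": the same for the moment, N m; "width": finger opening in mm.
Only numpy, scipy, OpenCV 4.12 (cv2) and the standard library are available. Lean on these libraries where they do the work, as an engineer would, in place of code of your own. Each camera call takes 0.05 s, during which the arm holds its last target. There are 200 camera calls.

## Working session

There is one attempt and no reset: what is moved stays moved. The work goes in short steps, Python scripts to look and compute and a tool call to move; the robot and the scene stay as the last step left them, time stands still between calls to the robot, and variables do not carry over. Pictures are saved under pics/ and viewed, about 8 in all and at most 12, crops included, and the job is handed in when it is done.

Besides the shell and the picture viewer there is one more tool, called after "Call:" as name(argument=value, ...), one argument or row to a line, values as JSON. play_rows: Moves the arm, as the interface text tells. Scaled input: -1 to 1 covers 0.6 m each way for a shift and 360 degrees each way for a turn. Its arguments: {"type":"object","properties":{"increments":{"type":"array","items":{"type":"number"}},"fingers":{"type":"number"}},"required":["increments"]}

```bash
ls; mkdir -p pics; python3 - <<'E'
from bench import robot, vision
import cv2,numpy as np
s=robot.get_state()
for k,v in s.items(): print(k,np.round(v,3).tolist())
for n in("side","top"):
    c=vision.camera(n); cv2.imwrite(f"pics/{n}0.png",cv2.resize(c["img"][:,:,::-1],(768,576),interpolation=cv2.INTER_CUBIC))
    np.savez(f"{n}.npz",**{k:c[k] for k in("camera_matrix","view")}); print(list(c),np.round(c["camera_matrix"],1).tolist(),np.round(c["view"],3).tolist())
E
```

```text
pics
clock 0.0
joints [61.335, 28.313, 77.128, -0.001, 74.627, -5.469]
dq [-0.013, 0.034, 0.027, 0.003, -0.054, -0.062]
effort [0.005, -87.884, -38.187, 0.071, 0.053, -0.0]
eef_pos [245.982, 574.175, 235.358]
eef_rot [[0.394, 0.919, -0.001], [0.919, -0.394, -0.001], [-0.001, -0.0, -1.0]]
wrist_force [0.679, 0.196, 0.193]
ft_torque [-0.022, -0.021, -0.031]
width 90.901
['img', 'camera_matrix', 'view'] [[452.4, 0.0, 259.7], [0.0, 452.4, 187.7], [0.0, 0.0, 1.0]] [[-0.991, -0.13, 0.018, 438.501], [0.091, -0.582, 0.808, -332.495], [-0.094, 0.803, 0.589, -614.848], [0.0, 0.0, 0.0, 1.0]]
['img', 'camera_matrix', 'view'] [[427.8, 0.0, 256.8], [0.0, 427.8, 187.1], [0.0, 0.0, 1.0]] [[-0.117, -0.993, 0.006, -295.469], [0.968, -0.113, 0.224, -574.398], [-0.222, 0.032, 0.975, -941.504], [0.0, 0.0, 0.0, 1.0]]
```

View pics/side0.png

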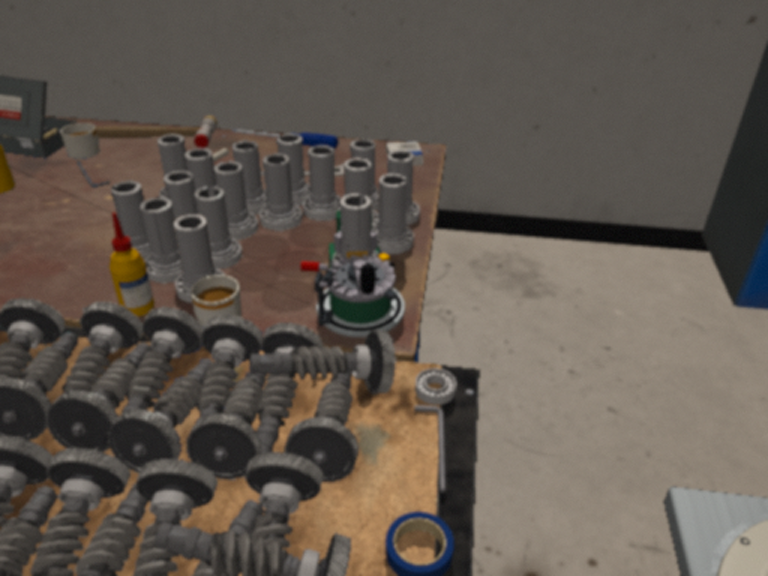

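View pics/top0.png

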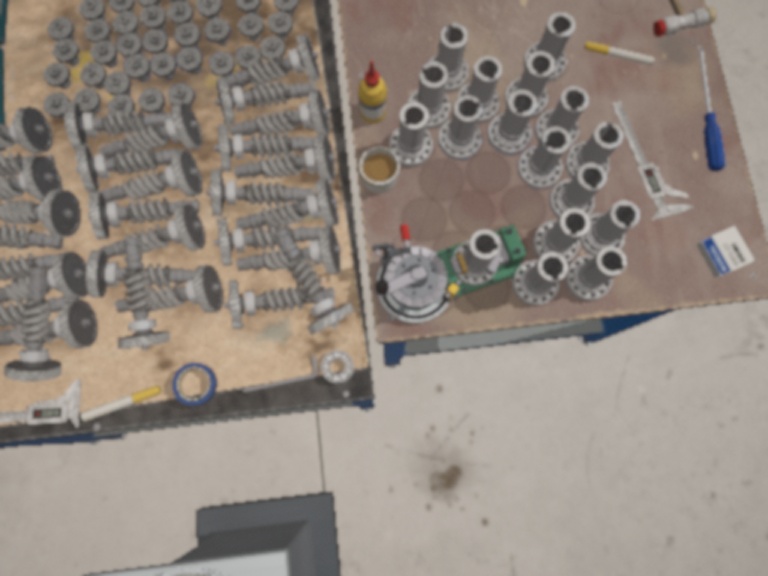

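Both views show the green clamp at about (360,290) in side and (415,280) in top (2x-ish scaled pixels 1.5). Crank knob, red pawl grip, yellow dog visible. I'll enlarge.

```bash
python3 - <<'E'
import cv2
a=cv2.imread("pics/side0.png");b=cv2.imread("pics/top0.png")
# crops in original-image pixels: side cols 195-295 rows 120-225 ; top cols 240-355 rows 140-220
A=cv2.resize(a[180:348,288:444],None,fx=3.4,fy=3.4,interpolation=cv2.INTER_CUBIC)
B=cv2.resize(b[210:330,360:540],None,fx=4,fy=4,interpolation=cv2.INTER_CUBIC)
cv2.imwrite("pics/sc.png",A);cv2.imwrite("pics/tc.png",B);print(A.shape,B.shape)
E
```

```text
(571, 530, 3) (480, 720, 3)
```

View pics/sc.png

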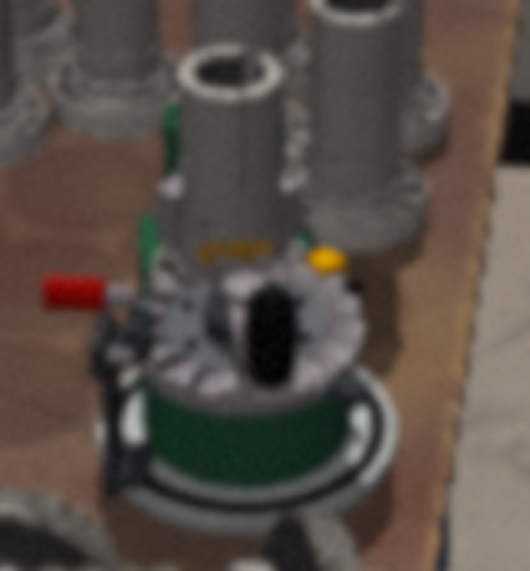

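View pics/tc.png

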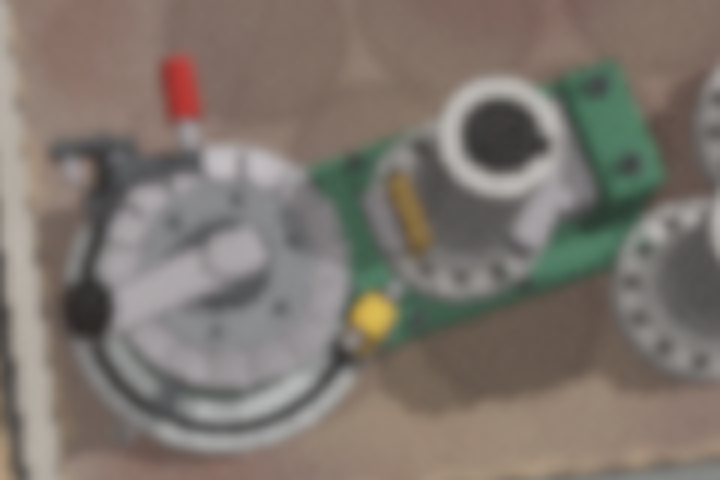

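```bash
cat > h.py <<'E'
import numpy as np
C={n:np.load(f"{n}.npz") for n in("side","top")}
def proj(n,P):
    v=C[n]["view"];K=C[n]["camera_matrix"];p=v[:3,:3]@P+v[:3,3];p=K@[p[0],-p[1],-p[2]];return p[:2]/p[2]
def full(n,u): 
    u=np.array(u,float)
    q=(np.array([288,180])+u/3.4) if n=="side" else (np.array([360,210])+u/4)
    return (q+.5)/1.5-.5
def Rz(a): return np.array([[np.cos(a),-np.sin(a),0],[np.sin(a),np.cos(a),0],[0,0,1]])
E
python3 - <<'E'
from h import *
from scipy.optimize import least_squares
M={"knob":(-59.8,-5.2,110),"pawl":(5.25,69.55,87),"shaft":(105,0,132)}
O=[("side","knob",(270,337)),("side","pawl",(75,292)),("side","shaft",(232,73)),("top","knob",(88,308)),("top","pawl",(182,89)),("top","shaft",(500,137))]
def f(p): return np.concatenate([proj(n,Rz(p[3])@M[k]+p[:3])-full(n,u) for n,k,u in O])
r=least_squares(f,[700,-300,0,-1.3]);print(r.x,np.degrees(r.x[3]));print(r.fun.reshape(-1,2).round(2))
p=r.x
for k in M: print(k,(Rz(p[3])@M[k]+p[:3]).round(1))
# triangulate dog top and individual points
tri={"knob":((270,337),(88,308)),"pawl":((75,292),(182,89)),"shaft":((232,73),(500,137)),"dog":((327,258),(375,315))}
for k,(a,b) in tri.items():
    q=least_squares(lambda P:np.r_[proj("side",P)-full("side",a),proj("top",P)-full("top",b)],[600,-300,100]);print(k,q.x.round(1),q.fun.round(2),"clampfr",(Rz(p[3]).T@(q.x-p[:3])).round(1))
E
```

```text
[ 538.17979883 -410.37234193   -6.06152185   -1.34817301] -77.24462335755288
[[ 0.02 -0.44]
 [ 0.51  0.55]
 [ 0.23  0.07]
 [ 0.06 -0.57]
 [-0.16 -0.06]
 [-0.09 -0.18]]
knob [ 519.9 -353.2  103.9]
pawl [ 607.2 -400.1   80.9]
shaft [ 561.4 -512.8  125.9]
knob [ 519.4 -352.9  103. ] [ 0.23  0.06 -0.03 -0.27] clampfr [-60.2  -5.6 109. ]
pawl [ 607.6 -400.4   81.9] [ 0.31  0.1  -0.06 -0.36] clampfr [ 5.6 69.9 87.9]
shaft [ 561.5 -512.9  125.9] [ 0.21  0.06 -0.03 -0.21] clampfr [1.052e+02 1.000e-01 1.319e+02]
dog [ 512.  -465.3   65.6] [ 0.33  0.09 -0.04 -0.37] clampfr [ 47.8 -37.6  71.6]
```

Good fit: sub-pixel residuals, clamp at (538,-410,-6), yaw -77.2°. Moving towards the crank, with the jaws to close radially.

```bash
cat >> h.py <<'E'
P0=np.array([538.2,-410.4,-6.1]);YAW=-1.34817
def W(c): return Rz(YAW)@np.array(c,float)+P0      # clamp -> world
def rows(pts):
    "pts: (world TCP xyz, tool-x yaw deg) -> normalised rows from the present pose"
    from bench import robot
    s=robot.get_state();R=np.array(s["eef_rot"]);p=np.array(s["eef_pos"])
    y0=np.degrees(np.arctan2(R[1,0],R[0,0]))
    print("at",p.round(1),"yaw",y0.round(2),"F",np.round(s["wrist_force"],1),"t",round(s["clock"],2))
    for q,y in pts:
        d=R.T@(np.array(q)-p)/600; t=-((y-y0+180)%360-180)/360
        print([*d.round(4).tolist(),round(t,4)])
E
python3 - <<'E'
from h import *
rows([((380,110,236),0)])
E
```

```text
at [246.  574.2 235.4] yaw 66.81 F [-0.2  0.7  0.8] t 0.1
[-0.6232, 0.51, -0.0004, np.float64(0.1856)]
```

Call:
play_rows(
  increments=[-0.62,0.515,0,0.185,-0.62,0.515,0,0.185,-0.62,0.515,0,0.185,-0.62,0.515,0,0.185,-0.62,0.515,0,0.185,-0.62,0.515,0,0.185,-0.62,0.515,0,0.185,-0.62,0.515,0,0.185,-0.62,0.515,0,0.185,-0.62,0.515,0,0.185,-0.62,0.515,0,0.185],
  fingers=50,
)

```text
clock: 1.48
eef_pos: [383.2, 111.4, 235.7]
eef_rot: [[1.0, 0.005, -0.001], [0.005, -1.0, -0.001], [-0.001, 0.001, -1.0]]
wrist_force: [0.3, 0.6, -0.3]
width: 50.0
```

```bash
python3 - <<'E'
from h import *
k=W((-59.8,-5.2,110))
rows([((k[0],k[1],200),-72.2)])
E
```

```text
at [383.2 111.4 235.7] yaw 0.29 F [ 0.3  0.6 -0.3] t 1.48
[0.224, 0.7755, 0.06, np.float64(0.2014)]
```

Call:
play_rows(
  increments=[0.224,0.7755,0.06,0.2014,0.224,0.7755,0.06,0.2014,0.224,0.7755,0.06,0.2014,0.224,0.7755,0.06,0.2014,0.224,0.7755,0.06,0.2014,0.224,0.7755,0.06,0.2014,0.224,0.7755,0.06,0.2014,0.224,0.7755,0.06,0.2014,0.224,0.7755,0.06,0.2014,0.224,0.7755,0.06,0.2014,0.224,0.7755,0.06,0.2014,0.224,0.7755,0.06,0.2014,0.224,0.7755,0.06,0.2014],
)

```text
clock: 3.1
eef_pos: [520.0, -352.7, 200.3]
eef_rot: [[0.306, -0.952, -0.001], [-0.952, -0.306, -0.001], [0.001, 0.001, -1.0]]
wrist_force: [0.8, 0.8, -0.2]
width: 49.9
```

```bash
python3 - <<'E'
from h import *
import cv2
from bench import vision
k=W((-59.8,-5.2,110))
rows([((k[0],k[1],112),-72.2)])
c=[vision.camera(n)["img"][:,:,::-1] for n in("side","top")]
a=cv2.resize(c[0][90:240,170:310],None,fx=2.8,fy=2.8,interpolation=cv2.INTER_CUBIC);b=cv2.resize(c[1][120:270,200:340],None,fx=2.8,fy=2.8,interpolation=cv2.INTER_CUBIC)
cv2.imwrite("pics/m1.png",np.hstack([a,b]))
E
```

```text
at [ 520.  -352.7  200.3] yaw -72.18 F [ 0.8  0.8 -0.2] t 3.1
[0.0006, 0.0002, 0.1471, np.float64(0.0001)]
```

View pics/m1.png

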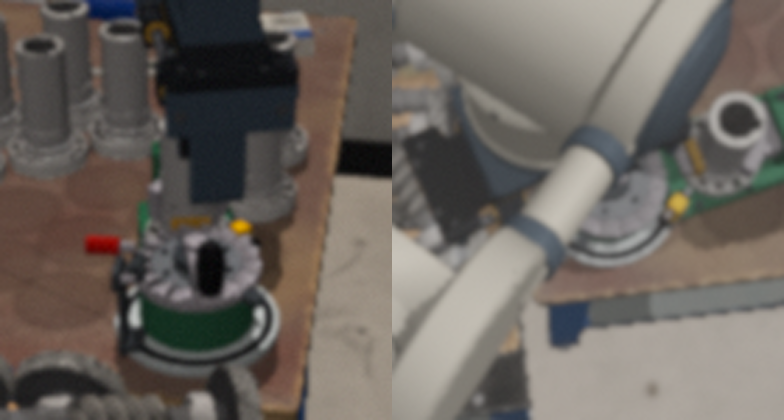

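The fingers (side crop, column ~217) hang straight above the knob (column ~210), nothing in between. Descend.

```bash
python3 - <<'E'
from h import *
for z in (110,178): print(proj("side",np.array([520,-352.7,z]))*2.8-np.array([170,90])*2.8)
E
```

```text
[209.15319416 260.67615275]
[208.99855955 177.42065033]
```

Call:
play_rows(
  increments=[0.0006,0.0002,0.06,0,0.0006,0.0002,0.1,0,0.0006,0.0002,0.135,0,0.0006,0.0002,0.147,0,0.0006,0.0002,0.147,0,0.0006,0.0002,0.147,0],
)

```text
clock: 3.95
eef_pos: [520.3, -353.8, 112.9]
eef_rot: [[0.306, -0.952, 0.0], [-0.952, -0.306, -0.002], [0.002, 0.0, -1.0]]
wrist_force: [-0.1, -0.2, 0.2]
width: 49.8
```

Call:
play_rows(
  increments=[0,0,0,0,0,0,0,0,0,0,0,0,0,0,0,0,0,0,0,0,0,0,0,0],
  fingers=10,
)

```text
clock: 4.7
eef_pos: [519.6, -351.9, 112.9]
eef_rot: [[0.306, -0.952, -0.001], [-0.952, -0.306, 0.001], [-0.002, 0.001, -1.0]]
wrist_force: [-1.9, 13.2, 10.0]
width: 20.7
```

```bash
cat >> h.py <<'E'
def arc(dths,axis=None,z=None):
    "turn about the wheel axis by dth (rad, ccw +) from the present pose"
    from bench import robot
    s=robot.get_state();R=np.array(s["eef_rot"]);p=np.array(s["eef_pos"]);y0=np.degrees(np.arctan2(R[1,0],R[0,0]))
    r=p-P0;r[2]=0
    f=np.array(s["wrist_force"]);u=r/np.linalg.norm(r);t=np.cross([0,0,1],u)
    print("radius",np.linalg.norm(r).round(2),"angle clampfr",(np.degrees(np.arctan2(r[1],r[0])-YAW)%360).round(2),"Frad",(f@u).round(2),"Ftan",(f@t).round(2),"Fz",f[2].round(2),"width",s["width"])
    rows([(p+(Rz(d)@r-r),y0+np.degrees(d)) for d in dths])
E
python3 - <<'E'
from h import *
arc([-.04,-.08,-.12,-.16])
E
```

```text
radius 61.36 angle clampfr 184.86 Frad 13.12 Ftan -2.15 Fz 10.03 width 20.66490912695378
at [ 519.6 -351.9  112.9] yaw -72.2 F [-1.9 13.2 10. ] t 4.7
[0.0001, -0.0041, -0.0, np.float64(0.0064)]
[0.0004, -0.0082, -0.0, np.float64(0.0127)]
[0.0008, -0.0122, -0.0, np.float64(0.0191)]
[0.0014, -0.0163, -0.0, np.float64(0.0255)]
```

Call:
play_rows(
  increments=[0.0001,-0.004,0,0.0064,0.0004,-0.008,0,0.0127,0.0008,-0.0122,0,0.019,0.0014,-0.0163,0,0.0255,0.0014,-0.0163,0,0.0255],
)

```text
clock: 5.32
eef_pos: [528.4, -349.5, 112.9]
eef_rot: [[0.149, -0.989, -0.003], [-0.989, -0.149, 0.002], [-0.002, 0.003, -1.0]]
wrist_force: [-5.3, 0.4, 5.1]
width: 20.5
```

```bash
python3 - <<'E'
from h import *
arc([-.02,-.04,-.06,-.08])
E
```

```text
radius 61.71 angle clampfr 176.42 Frad 1.24 Ftan 5.16 Fz 5.09 width 20.53296365238509
at [ 528.4 -349.5  112.9] yaw -81.4 F [-5.3  0.4  5.1] t 5.33
[-0.0, -0.0021, -0.0, np.float64(0.0032)]
[0.0, -0.0041, -0.0, np.float64(0.0064)]
[0.0001, -0.0062, -0.0, np.float64(0.0095)]
[0.0002, -0.0082, -0.0, np.float64(0.0127)]
```

Call:
play_rows(
  increments=[0,-0.002,0,0.0032,0,-0.004,0,0.0064,0,-0.004,0,0.0064],
)

```text
clock: 5.7
eef_pos: [529.9, -349.2, 112.9]
eef_rot: [[0.109, -0.994, -0.004], [-0.994, -0.109, 0.002], [-0.002, 0.004, -1.0]]
wrist_force: [-6.1, -2.3, 3.0]
width: 20.5
```

```bash
python3 - <<'E'
from h import *
from bench import robot,vision
import cv2
arc([0])
c=vision.camera("side")["img"][:,:,::-1]
cv2.imwrite("pics/m2.png",cv2.resize(c[130:230,180:300],None,fx=5,fy=5,interpolation=cv2.INTER_CUBIC))
E
```

```text
radius 61.75 angle clampfr 174.96 Frad -1.47 Ftan 6.38 Fz 3.03 width 20.45058538914174
at [ 529.9 -349.2  112.9] yaw -83.72 F [-6.1 -2.3  3. ] t 5.7
[0.0, 0.0, 0.0, np.float64(-0.0)]
```

View pics/m2.png

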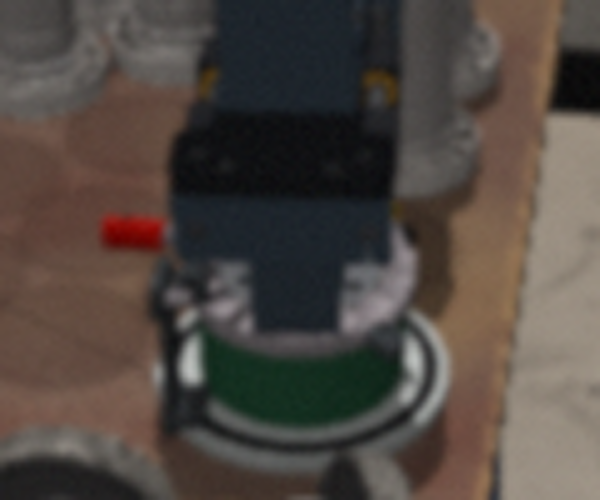

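Eased forward 0.173 rad (TCP angle 184.9°→175.0°); the picture shows the pawl still down with its red grip at crop (133,232). Release, rise and go to the pawl.

Call:
play_rows(
  increments=[0,0,0,0,0,0,0,0,0,0,0,0,0,0,-0.05,0,0,0,-0.1,0,0,0,-0.1,0],
  fingers=50,
)

```text
clock: 6.5
eef_pos: [531.3, -350.1, 175.2]
eef_rot: [[0.11, -0.994, -0.001], [-0.994, -0.11, -0.001], [0.001, 0.001, -1.0]]
wrist_force: [-0.8, -0.4, -1.1]
width: 50.4
```

```bash
python3 - <<'E'
from h import *
yd=np.array([.9988,.0483,0]); g=W((5.25,69.55,87))+9*yd
print(g)
rows([((g[0],g[1],165),-87.2),((g[0],g[1],91),-87.2)])
E
```

```text
[ 616.18192896 -399.72965878   80.9       ]
at [ 531.3 -350.1  175.2] yaw -83.7 F [-0.8 -0.4 -1.1] t 6.5
[0.0978, -0.1316, 0.0169, np.float64(0.0097)]
[0.0977, -0.1317, 0.1402, np.float64(0.0097)]
```

Call:
play_rows(
  increments=[0.0978,-0.1316,0.017,0.0097,0.0978,-0.1316,0.017,0.0097,0.0978,-0.1316,0.017,0.0097,0.0978,-0.1316,0.017,0.0097],
  fingers=28,
)

```text
clock: 7.0
eef_pos: [615.5, -399.2, 164.0]
eef_rot: [[0.049, -0.999, -0.003], [-0.999, -0.049, 0.0], [-0.001, 0.003, -1.0]]
wrist_force: [-0.5, 0.3, -0.1]
width: 27.8
```

```bash
python3 - <<'E'
from h import *
from bench import vision
import cv2
rows([((616.2,-399.7,91),-87.2)])
c=vision.camera("side")["img"][:,:,::-1]
cv2.imwrite("pics/m3.png",cv2.resize(c[100:230,160:300],None,fx=4.2,fy=4.2,interpolation=cv2.INTER_CUBIC))
E
```

```text
at [ 615.5 -399.2  164. ] yaw -87.18 F [-0.5  0.3 -0.1] t 7.0
[0.001, -0.0015, 0.1216, np.float64(0.0)]
```

View pics/m3.png

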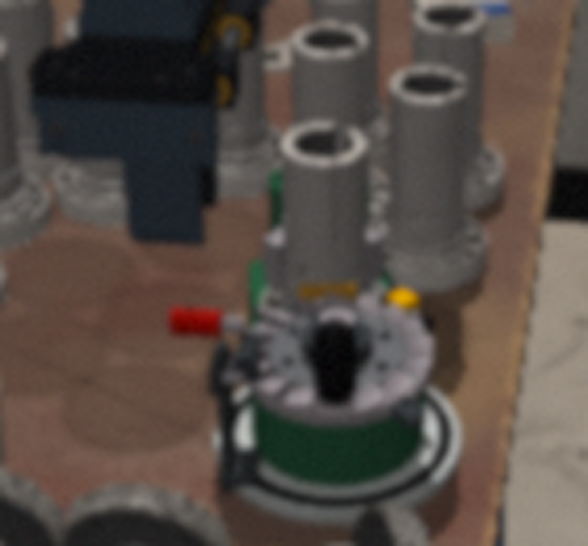

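The finger (columns 128–205) overlaps the red grip (170–220) and stays clear of the bracket. Descend.

Call:
play_rows(
  increments=[0.001,-0.0015,0.05,0,0.001,-0.0015,0.09,0,0.001,-0.0015,0.115,0,0.001,-0.0015,0.1216,0,0.001,-0.0015,0.1216,0],
)

```text
clock: 7.68
eef_pos: [616.3, -399.8, 92.1]
eef_rot: [[0.049, -0.999, -0.002], [-0.999, -0.049, -0.0], [0.0, 0.002, -1.0]]
wrist_force: [-0.8, -0.1, 0.8]
width: 27.9
```

Call:
play_rows(
  increments=[0,0,0,0,0,0,0,0,0,0,0,0,0,0,0,0],
  fingers=8,
)

```text
clock: 8.18
eef_pos: [616.4, -397.4, 92.7]
eef_rot: [[0.05, -0.999, -0.002], [-0.999, -0.05, 0.003], [-0.003, 0.002, -1.0]]
wrist_force: [0.1, 15.6, 8.5]
width: 13.0
```

```bash
python3 - <<'E'
from h import *
# swing: knob at radius 29.07, phase atan2(2,29), in vertical plane along pawl x
px=np.array([.0483,-.9988,0]);r=np.hypot(29,2);a0=np.arctan2(2,29)
from bench import robot
p=np.array(robot.get_state()["eef_pos"])
L=[]
for a in list(np.linspace(0.15,2.25,15)):
    d=r*((np.cos(a0+a)-np.cos(a0))*px+(np.sin(a0+a)-np.sin(a0))*np.array([0,0,1])); L.append((p+d,-87.2))
rows(L)
E
```

```text
at [ 616.4 -397.4   92.7] yaw -87.16 F [ 0.1 15.6  8.5] t 8.18
[-0.0011, 0.0, -0.0072, np.float64(0.0001)]
[-0.0032, 0.0, -0.0141, np.float64(0.0001)]
[-0.0063, 0.0, -0.0207, np.float64(0.0001)]
[-0.0104, 0.0, -0.0267, np.float64(0.0001)]
[-0.0153, 0.0, -0.032, np.float64(0.0001)]
[-0.021, 0.0, -0.0365, np.float64(0.0001)]
[-0.0273, 0.0, -0.0402, np.float64(0.0001)]
[-0.0341, 0.0, -0.0428, np.float64(0.0001)]
[-0.0411, 0.0, -0.0444, np.float64(0.0001)]
[-0.0484, 0.0, -0.045, np.float64(0.0001)]
[-0.0556, 0.0, -0.0444, np.float64(0.0001)]
[-0.0627, 0.0, -0.0428, np.float64(0.0001)]
[-0.0694, -0.0, -0.0401, np.float64(0.0001)]
[-0.0757, -0.0, -0.0365, np.float64(0.0001)]
[-0.0814, -0.0, -0.0319, np.float64(0.0001)]
```

Gripped (13.0 mm). A small lift first, to check that the pawl is free.

Call:
play_rows(
  increments=[-0.0005,0,-0.0035,0,-0.0011,0,-0.007,0,-0.0032,0,-0.014,0],
)

```text
clock: 8.55
eef_pos: [616.3, -395.5, 101.0]
eef_rot: [[0.05, -0.999, -0.002], [-0.999, -0.05, 0.003], [-0.003, 0.002, -1.0]]
wrist_force: [2.3, 2.1, -8.8]
width: 13.1
```

Call:
play_rows(
  increments=[-0.0031,0,-0.0069,0,-0.0072,0,-0.0129,0,-0.0121,0,-0.0182,0,-0.0178,0,-0.0227,0,-0.0241,0,-0.0264,0,-0.0309,0,-0.029,0,-0.0379,0,-0.0306,0,-0.0452,0,-0.0312,0,-0.0524,0,-0.0306,0,-0.0595,0,-0.029,0,-0.0662,0,-0.0263,0,-0.0725,0,-0.0227,0,-0.0782,0,-0.018,0,-0.0782,0,-0.018,0],
)

```text
clock: 10.3
eef_pos: [615.1, -349.7, 113.7]
eef_rot: [[0.05, -0.999, 0.001], [-0.999, -0.05, 0.0], [-0.0, -0.001, -1.0]]
wrist_force: [2.9, -5.0, 3.4]
width: 12.8
```

```bash
python3 - <<'E'
from h import *
from bench import vision
import cv2
rows([])
c=vision.camera("side")["img"][:,:,::-1]
cv2.imwrite("pics/m4.png",cv2.resize(c[100:230,160:300],None,fx=4.2,fy=4.2,interpolation=cv2.INTER_CUBIC))
E
```

```text
at [ 615.1 -349.7  113.7] yaw -87.16 F [ 2.9 -5.   3.4] t 10.3
```

View pics/m4.png

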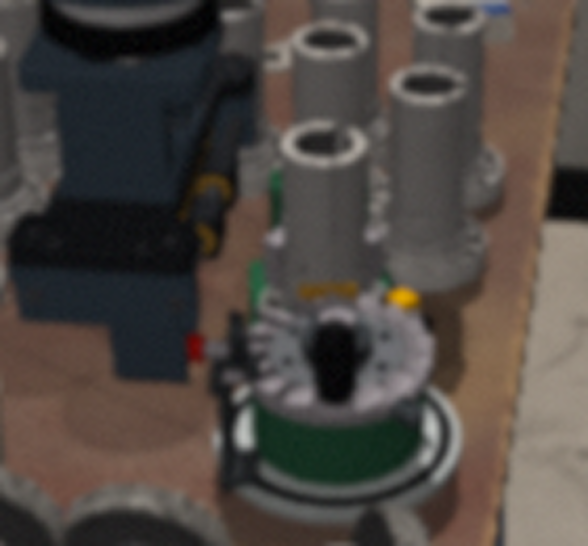

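The pawl is over, red grip at crop (195,347). Release and go back up.

Call:
play_rows(
  increments=[0,0,0,0,0,0,0,0,0,0,0,0,0,0,-0.05,0,0,0,-0.1,0,0,0,-0.1,0],
  fingers=28,
)

```text
clock: 11.1
eef_pos: [616.1, -350.4, 176.2]
eef_rot: [[0.05, -0.999, 0.004], [-0.999, -0.05, -0.002], [0.002, -0.004, -1.0]]
wrist_force: [-0.4, -0.2, -0.3]
width: 28.2
```

```bash
python3 - <<'E'
from h import *
from bench import vision
import cv2
rows([((530,-349.3,175),-83.7),((530,-349.3,112.9),-83.7)])
c=vision.camera("side")["img"][:,:,::-1]
cv2.imwrite("pics/m5.png",cv2.resize(c[130:230,180:300],None,fx=5,fy=5,interpolation=cv2.INTER_CUBIC))
E
```

```text
at [ 616.1 -350.4  176.2] yaw -87.16 F [-0.4 -0.2 -0.3] t 11.1
[-0.0089, 0.1432, 0.0014, np.float64(-0.0096)]
[-0.0091, 0.1436, 0.1049, np.float64(-0.0096)]
```

View pics/m5.png

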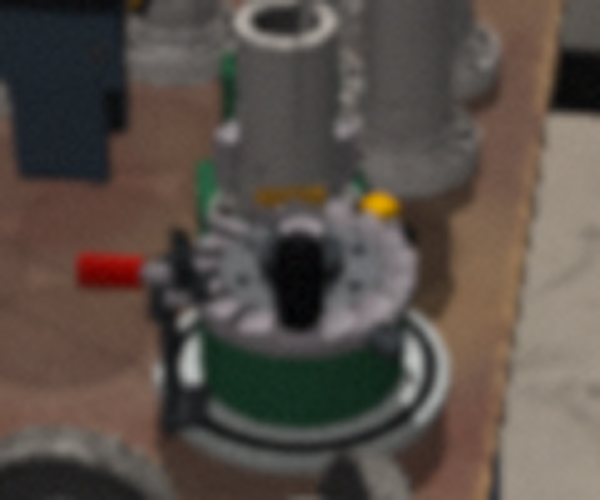

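```bash
python3 - <<'E'
from h import *
y=Rz(np.radians(-10))
for a in(1.7,2.0,2.3):
    ry=np.array([[np.cos(a),0,-np.sin(a)],[0,1,0],[np.sin(a),0,np.cos(a)]])
    print(a,((proj("side",W(np.array([-28,48,85])+y@ry@[29,27,2]))-[180,130])*5).round())
E
```

```text
1.7 [117. 233.]
2.0 [113. 251.]
2.3 [111. 272.]
```

Call:
play_rows(
  increments=[-0.009,0.143,0.001,-0.0096,-0.009,0.143,0.001,-0.0096,-0.009,0.143,0.001,-0.0096,-0.009,0.143,0.001,-0.0096,-0.009,0.1436,0.05,-0.0096,-0.009,0.1436,0.09,-0.0096,-0.009,0.1436,0.105,-0.0096,-0.009,0.1436,0.105,-0.0096],
  fingers=45,
)

```text
clock: 12.15
eef_pos: [529.5, -348.7, 111.0]
eef_rot: [[0.11, -0.994, 0.002], [-0.994, -0.11, 0.0], [-0.0, -0.002, -1.0]]
wrist_force: [0.6, 0.1, -0.3]
width: 44.9
```

Call:
play_rows(
  increments=[0,0,0,0,0,0,0,0,0,0,0,0,0,0,0,0,0,0,0,0],
  fingers=10,
)

```text
clock: 12.78
eef_pos: [529.9, -349.2, 111.5]
eef_rot: [[0.11, -0.994, 0.003], [-0.994, -0.11, -0.001], [0.001, -0.003, -1.0]]
wrist_force: [-0.6, -2.9, 6.3]
width: 20.3
```

```bash
python3 - <<'E'
from h import *
arc(np.arange(1,21)*.04)
E
```

```text
radius 61.81 angle clampfr 174.98 Frad -2.84 Ftan 1.03 Fz 6.27 width 20.313544581786765
at [ 529.9 -349.2  111.5] yaw -83.69 F [-0.6 -2.9  6.3] t 12.78
[0.0002, 0.0041, -0.0, np.float64(-0.0064)]
[0.0005, 0.0082, -0.0, np.float64(-0.0127)]
[0.001, 0.0123, -0.0, np.float64(-0.0191)]
[0.0017, 0.0164, -0.0, np.float64(-0.0255)]
[0.0026, 0.0204, -0.0, np.float64(-0.0318)]
[0.0036, 0.0244, -0.0001, np.float64(-0.0382)]
[0.0047, 0.0284, -0.0001, np.float64(-0.0446)]
[0.006, 0.0323, -0.0001, np.float64(-0.0509)]
[0.0075, 0.0361, -0.0001, np.float64(-0.0573)]
[0.0091, 0.0399, -0.0001, np.float64(-0.0637)]
[0.0109, 0.0436, -0.0001, np.float64(-0.07)]
[0.0128, 0.0473, -0.0001, np.float64(-0.0764)]
[0.0149, 0.0508, -0.0001, np.float64(-0.0828)]
[0.0171, 0.0543, -0.0001, np.float64(-0.0891)]
[0.0194, 0.0577, -0.0001, np.float64(-0.0955)]
[0.0219, 0.061, -0.0001, np.float64(-0.1019)]
[0.0245, 0.0642, -0.0001, np.float64(-0.1082)]
[0.0272, 0.0673, -0.0001, np.float64(-0.1146)]
[0.0301, 0.0702, -0.0001, np.float64(-0.121)]
[0.0331, 0.0731, -0.0001, np.float64(-0.1273)]
```

Pawl confirmed on its rest (grip at (110,270), predicted (111,272) at 2.3 rad). Wind back about half, with the arc radius set to the known 60 mm.

```bash
sed -i 's/^    r=p-P0;r\[2\]=0/    c=P0.copy() if axis is None else np.array([*axis,0.]);r=p-c;r[2]=0/' h.py; python3 - <<'E'
from h import *
from bench import robot
p=np.array(robot.get_state()["eef_pos"]);r=p-P0;r[2]=0;c=p-r/np.linalg.norm(r)*60;print(c)
arc(np.arange(1,13)*.045,axis=c[:2])
E
```

```text
[ 537.95669583 -408.60852257  111.52015758]
radius 60.0 angle clampfr 174.98 Frad -2.84 Ftan 1.03 Fz 6.27 width 20.313544581786765
at [ 529.9 -349.2  111.5] yaw -83.69 F [-0.6 -2.9  6.3] t 12.78
[0.0002, 0.0045, -0.0, np.float64(-0.0072)]
[0.0006, 0.009, -0.0, np.float64(-0.0143)]
[0.0012, 0.0134, -0.0, np.float64(-0.0215)]
[0.0021, 0.0179, -0.0, np.float64(-0.0286)]
[0.0031, 0.0222, -0.0001, np.float64(-0.0358)]
[0.0043, 0.0266, -0.0001, np.float64(-0.043)]
[0.0057, 0.0308, -0.0001, np.float64(-0.0501)]
[0.0073, 0.0351, -0.0001, np.float64(-0.0573)]
[0.0091, 0.0392, -0.0001, np.float64(-0.0645)]
[0.011, 0.0432, -0.0001, np.float64(-0.0716)]
[0.0132, 0.0472, -0.0001, np.float64(-0.0788)]
[0.0155, 0.051, -0.0001, np.float64(-0.0859)]
```

Call:
play_rows(
  increments=[0.0002,0.0045,0,-0.0072,0.0006,0.009,0,-0.0143,0.0012,0.0134,0,-0.0215,0.0021,0.0179,0,-0.0286,0.0031,0.0222,0,-0.0358,0.0043,0.0266,0,-0.043,0.0057,0.0308,0,-0.05,0.0073,0.0351,0,-0.0573,0.0091,0.0392,0,-0.0645,0.011,0.0432,0,-0.0716,0.0132,0.0472,0,-0.0788,0.0155,0.051,0,-0.0859],
)

```text
clock: 14.28
eef_pos: [501.3, -361.8, 111.6]
eef_rot: [[0.606, -0.795, 0.004], [-0.795, -0.606, -0.001], [0.003, -0.003, -1.0]]
wrist_force: [6.3, -0.6, -1.8]
width: 20.4
```

```bash
python3 - <<'E'
from h import *
arc([0]);arc(np.arange(1,9)*.045,axis=(538,-408.6))
E
```

```text
radius 61.02 angle clampfr 204.47 Frad -4.29 Ftan -4.67 Fz -1.81 width 20.410635342822232
at [ 501.3 -361.8  111.6] yaw -52.7 F [ 6.3 -0.6 -1.8] t 14.28
[0.0, 0.0, 0.0, np.float64(-0.0)]
radius 59.47 angle clampfr 205.37 Frad -4.37 Ftan -4.6 Fz -1.81 width 20.410635342822232
at [ 501.3 -361.8  111.6] yaw -52.7 F [ 6.3 -0.6 -1.8] t 14.28
[0.0002, 0.0045, -0.0, np.float64(-0.0072)]
[0.0005, 0.0089, -0.0, np.float64(-0.0143)]
[0.0011, 0.0133, -0.0, np.float64(-0.0215)]
[0.0019, 0.0177, -0.0, np.float64(-0.0286)]
[0.0028, 0.0221, -0.0001, np.float64(-0.0358)]
[0.004, 0.0264, -0.0001, np.float64(-0.043)]
[0.0053, 0.0306, -0.0001, np.float64(-0.0501)]
[0.0069, 0.0348, -0.0001, np.float64(-0.0573)]
```

Call:
play_rows(
  increments=[0.0002,0.0045,0,-0.0072,0.0005,0.0089,0,-0.0143,0.0011,0.0133,0,-0.0215,0.0019,0.0177,0,-0.0286,0.0028,0.0221,0,-0.0358,0.004,0.0264,0,-0.043,0.0053,0.0306,0,-0.05,0.0069,0.0348,0,-0.0573,0.0086,0.0388,0,-0.0645],
)

```text
clock: 15.4
eef_pos: [486.3, -379.8, 111.6]
eef_rot: [[0.871, -0.491, 0.005], [-0.491, -0.871, -0.001], [0.005, -0.002, -1.0]]
wrist_force: [3.9, 1.6, -0.4]
width: 20.5
```

```bash
python3 - <<'E'
from h import *
arc([0.02,0.04,.06],axis=(538,-408.6))
E
```

```text
radius 59.19 angle clampfr 228.16 Frad -2.61 Ftan -3.28 Fz -0.38 width 20.495384960552247
at [ 486.3 -379.8  111.6] yaw -29.42 F [ 3.9  1.6 -0.4] t 15.4
[0.0, 0.002, -0.0, np.float64(-0.0032)]
[0.0001, 0.0039, -0.0, np.float64(-0.0064)]
[0.0002, 0.0059, -0.0, np.float64(-0.0095)]
```

Call:
play_rows(
  increments=[0.0001,0.0039,0,-0.0064,0.0003,0.0078,0,-0.0127,0.0003,0.0078,0,-0.0127],
)

```text
clock: 15.78
eef_pos: [484.3, -383.9, 111.6]
eef_rot: [[0.907, -0.421, 0.005], [-0.421, -0.907, -0.0], [0.005, -0.002, -1.0]]
wrist_force: [2.5, -0.5, -0.4]
width: 20.2
```

Call:
play_rows(
  increments=[0,0.002,0,-0.0032,0.0001,0.0045,0,-0.0072,0.0001,0.0045,0,-0.0072],
)

```text
clock: 16.15
eef_pos: [483.2, -386.5, 111.6]
eef_rot: [[0.925, -0.379, 0.005], [-0.379, -0.925, -0.0], [0.005, -0.002, -1.0]]
wrist_force: [4.0, 0.7, 1.0]
width: 20.2
```

```bash
python3 - <<'E'
from h import *
arc([0.045],axis=(538,-408.6))
E
```

```text
radius 59.1 angle clampfr 235.24 Frad -3.49 Ftan -2.12 Fz 0.97 width 20.236455380488742
at [ 483.2 -386.5  111.6] yaw -22.26 F [4.  0.7 1. ] t 16.15
[0.0001, 0.0044, -0.0, np.float64(-0.0072)]
```

Call:
play_rows(
  increments=[0,0.002,0,-0.0032,0.0001,0.0044,0,-0.0072,0.0001,0.0044,0,-0.0072],
)

```text
clock: 16.52
eef_pos: [482.2, -389.1, 111.6]
eef_rot: [[0.942, -0.336, 0.006], [-0.336, -0.942, -0.001], [0.005, -0.001, -1.0]]
wrist_force: [3.7, 1.1, 0.6]
width: 20.1
```

```bash
python3 - <<'E'
from h import *
arc([0.045],axis=(538,-408.6))
E
```

```text
radius 59.06 angle clampfr 238.01 Frad -3.12 Ftan -2.25 Fz 0.55 width 20.145710302078943
at [ 482.2 -389.1  111.6] yaw -19.64 F [3.7 1.1 0.6] t 16.52
[0.0001, 0.0044, -0.0, np.float64(-0.0072)]
```

Call:
play_rows(
  increments=[0,0.002,0,-0.0032,0.0001,0.0044,0,-0.0072,0.0001,0.0044,0,-0.0072],
)

```text
clock: 16.9
eef_pos: [481.4, -391.7, 111.6]
eef_rot: [[0.956, -0.293, 0.006], [-0.293, -0.956, -0.001], [0.006, -0.001, -1.0]]
wrist_force: [3.5, 1.6, -0.1]
width: 20.5
```

Call:
play_rows(
  increments=[0,0.002,0,-0.0032,0.0001,0.0044,0,-0.0072,0.0001,0.0044,0,-0.0072],
)

```text
clock: 17.27
eef_pos: [480.7, -394.3, 111.6]
eef_rot: [[0.968, -0.25, 0.006], [-0.25, -0.968, -0.001], [0.006, -0.001, -1.0]]
wrist_force: [4.2, 1.2, -0.2]
width: 20.4
```

Call:
play_rows(
  increments=[0,0.002,0,-0.0032,0.0001,0.0044,0,-0.0072,0.0001,0.0044,0,-0.0072],
)

```text
clock: 17.65
eef_pos: [480.1, -396.9, 111.6]
eef_rot: [[0.978, -0.206, 0.006], [-0.206, -0.979, -0.001], [0.006, -0.0, -1.0]]
wrist_force: [4.1, 1.5, -0.8]
width: 20.2
```

Call:
play_rows(
  increments=[0,0.002,0,-0.0032,0.0001,0.0044,0,-0.0072,0.0001,0.0044,0,-0.0072],
)

```text
clock: 18.02
eef_pos: [479.7, -399.5, 111.6]
eef_rot: [[0.987, -0.162, 0.006], [-0.162, -0.987, -0.001], [0.006, -0.0, -1.0]]
wrist_force: [3.5, 1.9, -1.2]
width: 20.4
```

Call:
play_rows(
  increments=[0,0.002,0,-0.0032,0.0001,0.0044,0,-0.0072,0.0001,0.0044,0,-0.0072],
)

```text
clock: 18.4
eef_pos: [479.3, -402.2, 111.6]
eef_rot: [[0.993, -0.117, 0.006], [-0.117, -0.993, -0.001], [0.006, 0.0, -1.0]]
wrist_force: [4.6, 1.5, 0.1]
width: 20.6
```

Call:
play_rows(
  increments=[0,0.002,0,-0.0032,0.0001,0.0044,0,-0.0072,0.0001,0.0044,0,-0.0072],
)

```text
clock: 18.77
eef_pos: [479.1, -404.9, 111.6]
eef_rot: [[0.997, -0.072, 0.006], [-0.072, -0.997, -0.001], [0.006, 0.001, -1.0]]
wrist_force: [4.6, 2.2, -0.7]
width: 19.9
```

Call:
play_rows(
  increments=[0,0.002,0,-0.0032,0.0001,0.0044,0,-0.0072,0.0001,0.0044,0,-0.0072],
)

```text
clock: 19.15
eef_pos: [479.0, -407.3, 111.6]
eef_rot: [[1.0, -0.027, 0.006], [-0.027, -1.0, -0.001], [0.006, 0.001, -1.0]]
wrist_force: [4.9, 2.6, -0.1]
width: 20.0
```

Call:
play_rows(
  increments=[0,0.0015,0,-0.0024,0.0001,0.003,0,-0.0048,0.0001,0.003,0,-0.0048],
)

```text
clock: 19.52
eef_pos: [479.0, -408.3, 111.5]
eef_rot: [[1.0, 0.003, 0.005], [0.003, -1.0, 0.001], [0.005, -0.001, -1.0]]
wrist_force: [5.9, 7.6, 2.7]
width: 20.5
```

```bash
python3 - <<'E'
from h import *
arc([0.03],axis=(538,-408.6))
E
```

```text
radius 59.04 angle clampfr 257.0 Frad -5.92 Ftan -7.6 Fz 2.72 width 20.493339389226396
at [ 479.  -408.3  111.5] yaw 0.17 F [5.9 7.6 2.7] t 19.52
[0.0, 0.003, -0.0, np.float64(-0.0048)]
```

The stop is felt: Ftan rises from 2.5 to 7.6 N and the step falls short. One more small press, held for a while, makes the contact sure.

Call:
play_rows(
  increments=[0,0.001,0,-0.0015,0,0.002,0,-0.003,0,0.002,0,-0.003,0,0.002,0,-0.003,0,0.002,0,-0.003],
)

```text
clock: 20.15
eef_pos: [479.0, -408.6, 111.5]
eef_rot: [[1.0, 0.022, 0.005], [0.022, -1.0, 0.002], [0.005, -0.002, -1.0]]
wrist_force: [4.9, 8.3, 3.4]
width: 20.4
```

Call:
play_rows(
  increments=[0,0,0,0,0,0,0,0,0,0,0,0],
)

```text
clock: 20.52
eef_pos: [479.0, -408.6, 111.5]
eef_rot: [[1.0, 0.021, 0.005], [0.021, -1.0, 0.002], [0.005, -0.002, -1.0]]
wrist_force: [5.4, 3.7, 0.8]
width: 20.2
```

```bash
python3 - <<'E'
from h import *
arc([0],axis=(538,-408.6))
E
```

```text
radius 59.01 angle clampfr 257.21 Frad -5.4 Ftan -3.74 Fz 0.82 width 20.24703222066747
at [ 479.  -408.6  111.5] yaw 1.22 F [5.4 3.7 0.8] t 20.52
[0.0, 0.0, 0.0, np.float64(-0.0)]
```

Call:
play_rows(
  increments=[0,0.0015,0,-0.0024,0,0.003,0,-0.0048,0,0.003,0,-0.0048,0,0.003,0,-0.0048],
)

```text
clock: 21.02
eef_pos: [479.0, -409.3, 111.5]
eef_rot: [[0.999, 0.051, 0.005], [0.051, -0.999, 0.004], [0.005, -0.004, -1.0]]
wrist_force: [5.4, 9.4, 3.9]
width: 20.6
```

```bash
python3 - <<'E'
from h import *
arc([0],axis=(538,-408.6))
E
```

```text
radius 59.0 angle clampfr 257.92 Frad -5.54 Ftan -9.35 Fz 3.92 width 20.602505887128252
at [ 479.  -409.3  111.5] yaw 2.94 F [5.4 9.4 3.9] t 21.02
[0.0, 0.0, 0.0, np.float64(-0.0)]
```

Springy resistance confirmed. Release and lift.

Call:
play_rows(
  increments=[0,0,0,0,0,0,0,0,0,0,0,0],
)

```text
clock: 21.4
eef_pos: [479.0, -409.2, 111.5]
eef_rot: [[0.999, 0.051, 0.005], [0.051, -0.999, 0.004], [0.005, -0.004, -1.0]]
wrist_force: [3.8, 3.5, 1.7]
width: 20.7
```

Call:
play_rows(
  increments=[0,0,0,0,0,0,0,0,0,0,0,0,0,0,0,0,0,0,-0.05,0,0,0,-0.1,0,0,0,-0.15,0,0,0,-0.2,0,0,0,-0.2,0],
  fingers=45,
)

```text
clock: 22.52
eef_pos: [479.2, -410.6, 233.9]
eef_rot: [[0.999, 0.051, 0.008], [0.051, -0.999, 0.001], [0.008, -0.0, -1.0]]
wrist_force: [-0.2, -0.1, -0.6]
width: 45.0
```

```bash
python3 - <<'E'
from h import *
from bench import vision
import cv2
rows([])
c=[vision.camera(n)["img"][:,:,::-1] for n in("side","top")]
a=cv2.resize(c[0][110:240,180:300],None,fx=4,fy=4,interpolation=cv2.INTER_CUBIC)
cv2.imwrite("pics/m6.png",a)
for p in [(479+.0,-409.3,104),(480,-407,104)]: print(((proj("side",np.array(p))-[180,110])*4).round(1))
for z in(88,124): print(((proj("side",np.array((479.,-409.3,z)))-[180,110])*4).round(1))
print("shaft top",((proj("side",W((105,0,132)))-[180,110])*4).round(1))
E
```

```text
at [ 479.2 -410.6  233.9] yaw 2.94 F [-0.2 -0.1 -0.6] t 22.52
[355.2 245.7]
[352.7 248. ]
[354.2 271.3]
[356.3 212.9]
shaft top [230.2  96.9]
```

View pics/m6.png

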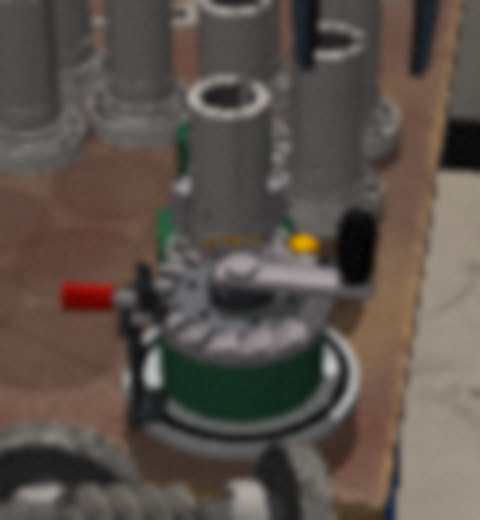

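The picture shows the crank grip at (356,246), as predicted for its final place, the pawl over at (88,295), and the shaft standing at (229,96), unmoved. Handing in.

```bash
python3 -c "
from bench import order
print(order.close_job())"
```

```text
the job is handed in; nothing more can be done
None
```

I opened the clamp and handed the job in at about 22.5 s of the 72 s allowed. The hand-in reports no verdict.

**What I did:**
- **Easing the crank:** I turned it 0.17 rad forward, short of the next tooth.
- **Pawl:** I gripped it and swung it right over onto its rest.
- **Winding back:** I wound the wheel back in small steps to about 1.28 rad from clamped. There the sideways force on the crank rose from about 2.5 N to 9.4 N and the steps fell short, which I took as the rubber stop.
- **Release:** I let go of the crank and lifted the arm clear.

**Last checks:**
- **Pawl:** just after the throw, its red grip was within 2 pixels of where a 2.3 rad swing should put it. The last picture still shows it over.
- **Crank:** after release its grip was within a pixel of where I left it, so the wheel did not visibly spring back.
- **Shaft:** it stands upright, with its top within about 1 pixel of its starting place.
- **Spare bearing and hexagon key:** I never went near them, but I did not look at them again.

**Not confirmed:** I could not measure the force left on the stop after release. From how far the buffer was pressed I estimate 8–10 N, which the wheel's drag should hold. No check failed. The only mismatch was about 1–2 mm between my camera estimate of the wheel axis and what the arm felt. I allowed for it when winding back.

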